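Unlock a microscope light source and move its filter slider on one click stop

TASK

Change the filter of the microscope light source: slide the red safety catch all the way off the green release button, press the button fully home so that the filter slider is unlocked, then squeeze the yellow latch tab of the slider grip, slide the grip off its stop and on to the very next click stop, where its latch must spring out and lock again by itself. Let go of everything and leave the glassware and pipettes around it alone.

Things in the scene. Friction and masses are not known exactly. Their poses are not given: they have to be found in the camera images.
- lightbox: white light-source box, 220 (x) x 340 (y) x 85 mm high, fixed to the bench; carries catch, button and slider. Origin: centre of its underside; z up, x from its front to its rear vents, y left along its long side; all directions below are in this frame. Its flat grey top panel is at z = 85 mm. A fixed light port, 40 mm across, 26 mm high, stands on it at x 65, y 128 mm.
- catch (a joint): red safety catch: a hood 50 (x) x 70 (y) x 22 mm high, open at both y ends, with a ridge across its top 34 (x) x 12 (y) x 18 mm high to push or pinch. Slides along +y; value in m, 0 = centred over the button, 0.080 = all the way aside at its end stop; may start up to 8 mm open. Friction about 3 N, stays where left.
- catch_ridge (a point): top centre of the ridge of the red catch, 40 mm above the panel (the hood's own top is 22 mm above it). Moves with the catch.
- button (a joint): green round release button, 34 mm across, standing 14 mm proud of the panel under the red hood. Value in m, 0 = out, 0.010 = fully home (4 mm proud). Pressed straight down, about 5 to 6 N, no spring: it stays where it is pushed. Until it is in by about 8 mm a hidden bolt locks the filter slider.
- button_top (a point): centre of the top face of the green button.
- slider (a joint): filter slider running along +y; value in m, 0 = start stop (it begins here), 0.080 = end of travel; friction about 2 N, stays where left. The next click stop lies between 0.026 and 0.046, set differently every time, not visible or reported: it must be felt. An unwanted further stop follows 30 mm after it. A flat filter strip, 4 mm above the panel at most, moves with it.
- slider_top (a point): centre of the top face of the slider's black grip block, which is 18 (x) x 60 (y) mm and reaches from 4 to 40 mm above the panel. The yellow tab stands in front of it (-x), 10 mm apart: its front face lies 27 mm from this point towards -x, 19 mm when fully squeezed. Tab plus block measure 36 mm across in x when free, 28 mm squeezed.
- tab (a joint): yellow latch tab of the grip; value in m, 0 = sprung out, 0.008 = squeezed in (+x), spring 3 to 7 N. Above 0.005 its tooth is free of the stops. Let go between stops it rides on the rail at 0.005 and the slider can be pushed on by its black block; at a stop the tooth springs out to 0 and blocks the slider both ways, with 1.5 mm play.
- tab_face (a point): centre of the front (-x) face of the yellow tab, 20 mm above the panel; the tab is a plate 8 (x) x 44 (y) mm reaching from 6 to 34 mm above the panel. Moves with slider and tab.
- tuberack: loose pale blue rack, 170 (x) x 90 (y) mm, with eight blue- and pink-capped tubes, 129 mm high in all, standing on the bench beside the box on its -y side. Origin: centre of its underside. Leave alone.
- pipettestand: loose white pipette stand, 100 (x) x 130 (y) mm, about 190 mm high with its three pipettes, on the bench beside the box on its +y side. Origin: centre of its underside. Leave alone.
- dish: loose covered glass dish, 62 mm across, 17 mm high, on the box's top panel near its +y end. Origin: centre of its underside. Leave alone.

How it is judged:
By the outcome, as a careful person would: the job done as asked, in the order asked, and still so for the second after the job is handed in, with the robot touching nothing.
It also fails if it takes over 58 s, if anything falls off the work surface, if the arm or the gripper's body presses on something with over 40 N, if the wrist force passes 120 N, or if a joint passes its speed limit or range.

ROBOT

A 6-joint arm with a two-finger parallel gripper is mounted at the origin on the work surface. World frame = base frame: x ahead of the robot, y to its left, z up, the work surface at z = 0. Lengths are in m, angles in degrees, forces in N, time in s.
With the tool pointing down it reaches from about 0.4 to 0.825 m from the base axis. Payload 7 kg.
Tool frame: the origin (TCP) lies at the very end of the fingers, on their centre line; the grasp point (between the pads) lies 19 mm behind it; z points along the fingers, y is the line along which they close (so a half turn about z gives the same grasp; the last joint's range is limited). The gripper opens to 88 mm and grips with 3 to 60 N. Pads are 19 mm wide; open, the fingers measure 130 mm over their backs; the gripper's body (78 mm by 193 mm) begins 47 mm behind the grasp point.
Start: joints at [16.507, 20.546, 0.682, 0, -70.136, -16.507], TCP at [0.675, -0, 0.227] pointing down, gripper open.
Joint ranges: [-176.03, 176.03], [-82.01, 121.73], [-58.28, 71.71], [-173.87, 95.51], [-174.79, -0.11], [-173.66, 173.66]. Speed limits (degrees/s): [136.94, 136.94, 172.46, 180, 180, 180].

INTERFACE

Orientations are given as [roll, pitch, yaw] about the fixed x, y, z axes, in that order (R = Rz(yaw) Ry(pitch) Rx(roll)).
In Python, from plant import ctrl gives the robot as it stands.
- The arm moves only by the tool carry_out, never from a script. Its argument "deltas" is a list that holds one entry, the list of rows, each a list of 5 numbers: the shift along the tool's x, y, z scaled (see below), then the turn about the tool's z scaled (see below), then the opening, from -1 (shut) to 1 (fully open). A call has 1 to 5 rows; each row is the pose to reach, as a shift and turn from the pose commanded when the call began, along the tool's axes at that moment, turning the shorter way round; what a row does not reach only later rows make up. The controller multiplies each number of a shift by 20 cm and each number of a turn by 2 pi rad. A row lasts 1/10 s, in which the tool goes at most 50 mm and 8.59 degrees, less where a joint would pass 70% of its speed; a pose out of reach is approached as far as the arm can. A call with a number of a shift or a turn outside -1 to 1 is refused whole. A call with a gripper value outside its range is refused whole. The fingers move at their own pace and stop on an object; the grip force is fixed at half the most. Time passes only in rows, so rows that repeat a pose let the fingers close. It gives the time, the measured TCP pose, the force, the opening and the grip force at its end, in the units of the state.
- ctrl.get_obs(): the state, without advancing time (a new reading comes with each control period).
- ctrl.snapshot(name): name is "scene" or "side" or "wrist"; returns a dict with "color" (480x640x3 uint8, red, green, blue), "camera_matrix" (3x3 intrinsics, pixels), "R" (3x3) and "t" (3): a world point X has camera coordinates R X + t. Camera axes: x right, y down, z forward; pixel columns grow to the right and rows downward; lengths in m; the calibration is good to about 2 mm. The wrist camera is an equidistant fisheye: a pixel r from the principal point sees the ray r / f radians off the axis. A picture is of the moment at which its call begins. There is no depth.
- ctrl.close_job(): hands the job in; it is judged then, once.
Trained networks look in a picture, given as the dict that the camera call returned (one of the last four; its "shot" number tells which), for a name from the list of things; names that differ only in an ending like _2 or _b are one class to them, and where a whole thing is asked for, a point or a joint stands for the part that bears it (a point fixed in the world has none). Each returns a list of dicts, best first, with "p" (0 to 1); they miss things now and then, are a little off and sometimes report something else, mostly with a low value. They report only what shows in the picture. A call takes as long as a camera call.
- ctrl.search_frame(picture, name): "centre" ([column, row] in pixels, amid what is visible of it).
- ctrl.silhouettes(picture, name): "mask" (480x640 bool, what is visible of it) and "centre" ([column, row] in pixels, amid what is visible of it).
- ctrl.spot_point(picture, name): "centre" ([column, row] in pixels: a listed point, or the origin of a listed thing).
The state is a dict: "clock": time; "joint_pos": joint angles; "qvel": joint speeds; "tau": joint torques, N m; "tool_pos": TCP position; "orientation": TCP orientation; "force": force on the tool from outside, world axes, zero at the start; "moment": the same for the moment, N m; "opening": finger opening in m; "gripper_force": force on a finger pad.
Only numpy, scipy, OpenCV 4.12 (cv2) and the standard library are available. Lean on these libraries where they do the work, as an engineer would, in place of code of your own. Each camera call takes 0.05 s, during which the arm holds its last target. There are 200 camera calls.

## Working session

There is one attempt and no reset: what is moved stays moved. The work goes in short steps, Python scripts to look and compute and a tool call to move; the robot and the scene stay as the last step left them, time stands still between calls to the robot, and variables do not carry over. Pictures are saved under pics/ and viewed, at most 10 in all, crops included, and the job is handed in when it is done.

Besides the shell and the picture viewer there is one more tool, called after ">>>" by a JSON object that holds its "method" and its "body", one argument or row to a line. carry_out: Moves the arm, as the interface text tells. Its arguments: {"type":"object","properties":{"deltas":{"type":"array"}},"required":["deltas"]}

```bash
mkdir -p pics; cat > h.py <<'E'
import numpy as np, cv2
from plant import ctrl
def ray(s,px):
    K=np.array(s["camera_matrix"]);R=np.array(s["R"]);t=np.array(s["t"])
    u=np.array([(px[0]-K[0,2])/K[0,0],(px[1]-K[1,2])/K[1,1]])
    if s.get("fish"):
        r=np.hypot(*u); d=np.array([*(u/r*np.sin(r) if r>0 else u),np.cos(r)])
    else: d=np.array([*u,1])
    return -R.T@t, R.T@(d/np.linalg.norm(d))
def atz(s,px,z):
    o,d=ray(s,px); return o+d*(z-o[2])/d[2]
def tri(obs):
    A=np.zeros((3,3));b=np.zeros(3)
    for s,p in obs:
        o,d=ray(s,p);M=np.eye(3)-np.outer(d,d);A+=M;b+=M@o
    X=np.linalg.solve(A,b)
    return X,[float(np.linalg.norm(np.cross(X-ray(s,p)[0],ray(s,p)[1]))) for s,p in obs]
def snap(n):
    s=ctrl.snapshot(n); s["fish"]=n=="wrist"; return s
def save(s,f): cv2.imwrite("pics/"+f,np.ascontiguousarray(s["color"][:,:,::-1]))
E
python3 - <<'E'
from h import *
np.set_printoptions(precision=4,suppress=True)
S={n:snap(n) for n in("scene","side","wrist")}
save(S["wrist"],"w0.png")
cv2.imwrite("pics/ss.png",cv2.resize(np.vstack([S["scene"]["color"],S["side"]["color"]])[:,:,::-1],(400,600)))
save(S["scene"],"s0.png")
for nm in("lightbox","catch_ridge","button_top","slider_top","tab_face","dish","tuberack","pipettestand"):
    obs=[]
    for n,s in S.items():
        r=ctrl.spot_point(s,nm)
        if r: print(nm,n,np.round(r[0]["centre"],1),round(r[0]["p"],2)); 
        if r and r[0]["p"]>.4: obs.append((s,r[0]["centre"]))
    if len(obs)>1: print("   ",*tri(obs))
o=ctrl.get_obs();print(o)
E
```

```text
lightbox scene [310.4 264.9] 0.81
lightbox side [324.6 273.5] 0.57
lightbox wrist [449.7 227.3] 0.83
    [0.5395 0.0269 0.0025] [0.0019287202734236592, 0.0006779025957499237, 0.0014451063481638585]
catch_ridge scene [277.7 240.4] 0.88
catch_ridge side [314.8 210. ] 0.8
catch_ridge wrist [437.5 192.5] 0.62
    [ 0.5879 -0.0361  0.1169] [0.001978785105823845, 0.004063141011989405, 0.005097842145160722]
slider_top scene [275.7 243.7] 0.72
slider_top side [359.3 231.3] 0.98
slider_top wrist [555.8 218. ] 0.8
    [ 0.4946 -0.0356  0.0782] [0.04567419365817359, 0.010028412944832565, 0.04291059346655153]
tab_face side [368.9 191.2] 0.74
tab_face wrist [563.1 217.2] 0.67
    [ 0.497  -0.0418  0.1807] [0.022626288048651022, 0.022626288048651053]
dish scene [364.6 233. ] 0.6
dish side [311.1 302.5] 0.57
    [0.5195 0.1466 0.0853] [0.004094837077635864, 0.0040948370776357065]
tuberack scene [199.1 257.6] 0.95
tuberack side [373.1 189.5] 0.57
    [ 0.5168 -0.2438 -0.0046] [0.009514332643983207, 0.009514332643983273]
pipettestand scene [440.3 301.2] 0.61
pipettestand side [226.5 384.7] 0.7
    [ 0.6239  0.3127 -0.0056] [0.0015349889145570975, 0.001534988914557015]
{'clock': 1.35, 'joint_pos': array([ 16.5087,  20.545 ,   0.6829,   0.0002, -70.1326, -16.5054]), 'qvel': array([-0.1325,  0.0557, -0.0582, -0.0664,  0.0015,  0.0703]), 'tau': array([  0.0035, -58.2392,  29.3297,   7.0026,   0.0126,   0.0001]), 'tool_pos': array([0.675 , 0.    , 0.2266]), 'orientation': array([-179.9949,    0.0014,  -89.9967]), 'force': array([-0.3786, -0.3858, -0.1397]), 'moment': array([0.0086, 0.0061, 0.0566]), 'gripper_force': 0.0, 'opening': 0.08738615305482635}
```

View images.

View pics/w0.png

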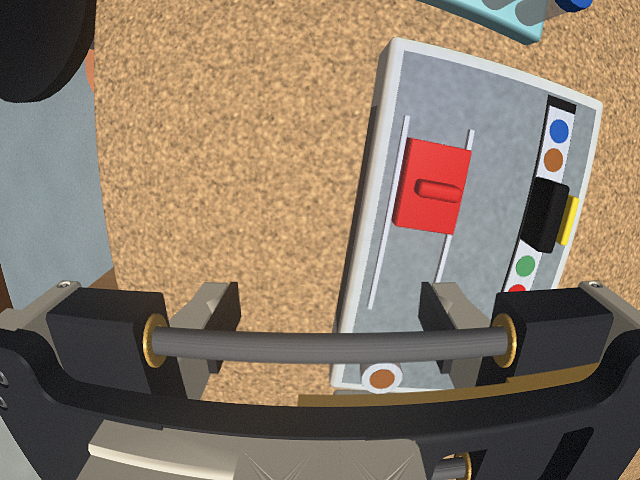

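View pics/s0.png

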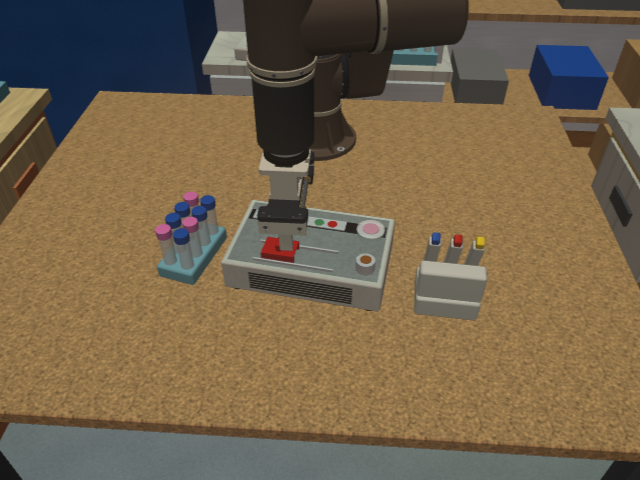

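```bash
python3 - <<'E'
from h import *
np.set_printoptions(precision=4,suppress=True)
s=snap("wrist");c=snap("scene");d=snap("side")
save(d,"d0.png")
P={}
for k,p,z in[("rearR",(395,40),.085),("frontR",(601,103),.085),("rearL",(333,386),.085),("rail1a",(407,117),.087),("rail1b",(372,308),.087),("rail2a",(472,131),.087),("ridge",(437.5,189),.125),("block_corners",(538,178),.125),("",(569,186),.125),("",(556,252),.125),("",(522,240),.125),("tabtop",(577,197),.119),("tabtop",(567,245),.119)]:
    P[k]=atz(s,p,z);print(k,P[k])
for a,b in(("rearR","rearL"),("rail1a","rail1b")):
    v=P[b]-P[a];print(np.degrees(np.arctan2(-v[0],v[1])),np.linalg.norm(v))
for n,q in(("catch",.12),("slider",.12)):
    for k in(c,d,s):
        r=ctrl.silhouettes(k,n)
        if r: 
            m=r[0]["mask"];print(n,k["shot"],r[0]["p"],r[0]["centre"],m.sum(),cv2.minAreaRect(np.argwhere(m)[:,::-1].astype(np.int32)))
print(atz(c,(277.7,240.4),.125),atz(d,(314.8,210),.125),atz(d,(359.3,231.3),.125),atz(s,(555.8,218),.125))
E
```

```text
rearR [ 0.6211 -0.1516  0.085 ]
frontR [ 0.4129 -0.1215  0.085 ]
rearL [0.6697 0.176  0.085 ]
rail1a [ 0.6114 -0.0882  0.087 ]
rail1b [0.6345 0.0808 0.087 ]
rail2a [ 0.555  -0.0798  0.087 ]
ridge [ 0.5945 -0.0365  0.125 ]
block_corners [ 0.5094 -0.0483  0.125 ]
 [ 0.4766 -0.0436  0.125 ]
 [0.4796 0.0139 0.125 ]
 [0.5172 0.0029 0.125 ]
tabtop [ 0.4614 -0.0336  0.119 ]
tabtop [0.4639 0.0098 0.119 ]
-8.44235674023696 0.3312047988485275
-7.79317506763612 0.17053466938328923
catch 5 0.79 [275.5, 250.4] 521 ((279.3752136230469, 249.21742248535156), (35.596134185791016, 20.603776931762695), 9.865806579589844)
catch 6 0.74 [310.8, 219.2] 748 ((310.5400085449219, 216.77999877929688), (25.400001525878906, 35.80000305175781), 36.869895935058594)
catch 4 0.91 [427.3, 185.8] 5638 ((430.5392761230469, 186.59776306152344), (65.875732421875, 89.04692077636719), 11.802434921264648)
slider 5 0.6 [325.1, 222.5] 402 ((299.14996337890625, 219.44996643066406), (92.63099670410156, 10.465181350708008), 8.130102157592773)
slider 6 0.66 [355.5, 241.1] 1458 ((354.0843200683594, 245.3651885986328), (21.305959701538086, 87.66182708740234), 32.0053825378418)
slider 4 0.61 [547.6, 207.6] 6232 ((550.9281616210938, 204.22393798828125), (51.883052825927734, 190.86892700195312), 13.729442596435547)
[ 0.5967 -0.0366  0.125 ] [ 0.5815 -0.0309  0.125 ] [ 0.4809 -0.0077  0.125 ] [ 0.4862 -0.0161  0.125 ]
```

View pics/d0.png

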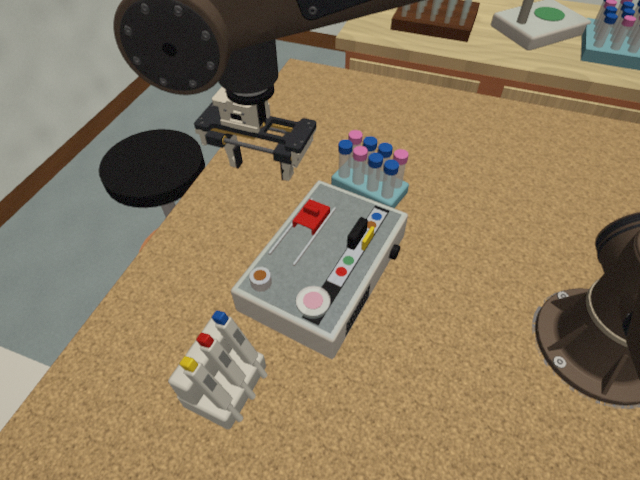

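The wrist picture shows the catch ridge at about (438,189), the black grip at (545,215) and the yellow tab at (570,220). The box yaw is about -8.1°. The side view agrees. Next I move above the ridge.

>>> {"method": "carry_out", "body": {
  "deltas": [
    [[0.18, 0.41, 0.2, 0.0225, 1], [0.18, 0.41, 0.3, 0.0225, 1], [0.18, 0.41, 0.3, 0.0225, 1], [0.18, 0.41, 0.3, 0.0225, 1], [0.18, 0.41, 0.3, 0.0225, 1]]
  ]
}}

```text
clock: 2.3
tool_pos: [0.5944, -0.0359, 0.1677]
orientation: [-179.9, 0.0, -98.1]
force: [1.3, 0.4, 0.7]
opening: 0.0878
gripper_force: 0.0
```

```bash
python3 - <<'E'
from h import *
np.set_printoptions(precision=4,suppress=True)
s=snap("wrist");save(s,"w1.png")
for n in("catch_ridge","slider_top","tab_face"):
    for r in ctrl.spot_point(s,n)[:1]: print(n,r["p"],r["centre"],atz(s,r["centre"],.105 if n=="tab_face" else .125))
o=ctrl.get_obs();print(o["clock"],o["tool_pos"],o["orientation"],o["force"])
E
```

```text
catch_ridge 0.96 [329.6, 268.4] [ 0.593  -0.0352  0.125 ]
slider_top 0.78 [500.6, 274.7] [ 0.486  -0.0141  0.125 ]
tab_face 0.57 [519.5, 261.1] [ 0.4616 -0.0116  0.105 ]
2.5 [ 0.5943 -0.0356  0.1672] [-179.9215    0.0231  -98.0768] [ 0.4576 -0.5159  0.3794]
```

View pics/w1.png

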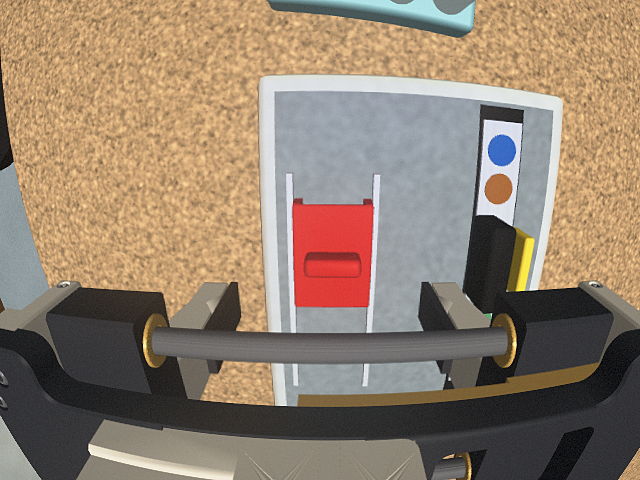

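Ridge at pixel (332,265) lies right under the tool, and the yaw is aligned with the rails. I descend and pinch.

>>> {"method": "carry_out", "body": {
  "deltas": [
    [[0, 0, 0.15, 0, 0], [0, 0, 0.27, 0, 0], [0, 0, 0.27, 0, -1], [0, 0, 0.27, 0, -1], [0, 0, 0.27, 0, -1]]
  ]
}}

```text
clock: 3.0
tool_pos: [0.5942, -0.0358, 0.1141]
orientation: [-179.9, 0.0, -98.1]
force: [0.0, 1.1, 0.6]
opening: 0.0532
gripper_force: 0.0
```

>>> {"method": "carry_out", "body": {
  "deltas": [
    [[0, 0, 0, 0, -1], [0, 0, 0, 0, -1], [-0.05, 0, 0, 0, -1], [-0.12, 0, 0, 0, -1], [-0.18, 0, 0, 0, -1]]
  ]
}}

```text
clock: 3.5
tool_pos: [0.5984, 0.0004, 0.1134]
orientation: [-180.0, -0.0, -98.1]
force: [-1.7, -2.4, 5.9]
opening: 0.0334
gripper_force: 30.0
```

>>> {"method": "carry_out", "body": {
  "deltas": [
    [[-0.06, 0, 0, 0, -1], [-0.12, 0, 0, 0, -1], [-0.16, 0, 0, 0, -1], [-0.17, 0, 0, 0, -1], [-0.18, 0, 0, 0, -1]]
  ]
}}

```text
clock: 4.0
tool_pos: [0.6038, 0.0365, 0.1134]
orientation: [-179.9, 0.0, -98.0]
force: [-2.3, -3.4, 5.2]
opening: 0.0334
gripper_force: 30.0
```

>>> {"method": "carry_out", "body": {
  "deltas": [
    [[-0.01, 0, 0, 0, -1], [-0.02, 0, 0, 0, -1], [-0.03, 0, 0, 0, -1], [-0.03, 0, 0, 0, -1]]
  ]
}}

```text
clock: 4.4
tool_pos: [0.6041, 0.0391, 0.1134]
orientation: [-180.0, -0.3, -98.1]
force: [1.3, -16.0, 6.3]
opening: 0.0335
gripper_force: 30.0
```

>>> {"method": "carry_out", "body": {
  "deltas": [
    [[0, 0, 0, 0, 0], [0, 0, 0, 0, 0], [0, 0, -0.15, 0, 0], [0, 0, -0.2, 0, -1], [0.2, 0, -0.2, 0, -1]]
  ]
}}

```text
clock: 4.9
tool_pos: [0.6009, 0.0052, 0.1546]
orientation: [-179.7, 0.1, -97.8]
force: [0.7, -0.8, 0.0]
opening: 0.0328
gripper_force: 0.0
```

```bash
python3 - <<'E'
from h import *
np.set_printoptions(precision=4,suppress=True)
s=snap("wrist");save(s,"w2.png")
for n,z in("catch_ridge",.125),("slider_top",.125),("tab_face",.105),("button_top",.099):
    for r in ctrl.spot_point(s,n)[:1]: print(n,r["p"],r["centre"],atz(s,r["centre"],z))
o=ctrl.get_obs();print(o["clock"],o["tool_pos"],o["orientation"],o["force"])
E
```

```text
catch_ridge 0.64 [328.6, 326.6] [0.6044 0.0374 0.125 ]
slider_top 0.95 [518.9, 215.5] [ 0.4875 -0.0157  0.125 ]
tab_face 0.89 [536.3, 212.7] [ 0.4636 -0.0093  0.105 ]
button_top 0.72 [331.4, 185.2] [ 0.5921 -0.0404  0.099 ]
5.15 [0.5984 0.0021 0.1525] [-179.9873    0.0261  -98.111 ] [ 0.0785 -0.1148 -0.5255]
```

View pics/w2.png

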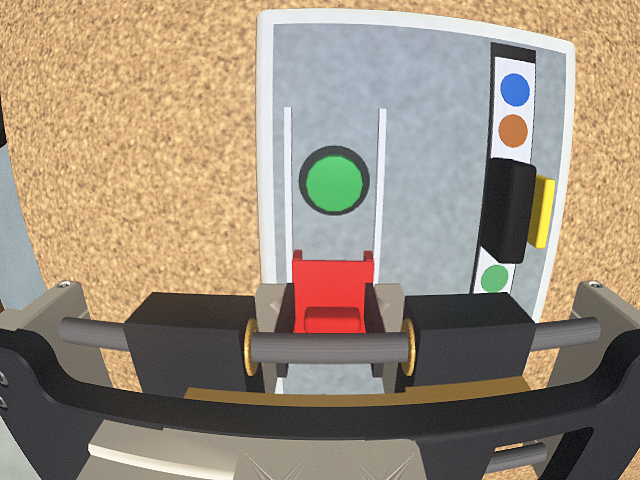

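Catch is clear at its end stop, and the button shows fully at (333,182), measured at (0.592, -0.040), where expected. Next I press it.

>>> {"method": "carry_out", "body": {
  "deltas": [
    [[0.213, 0, 0, 0, -1], [0.213, 0, 0.1, 0, -1], [0.213, 0, 0.22, 0, -1], [0.213, 0, 0.25, 0, -1], [0.213, 0, 0.27, 0, -1]]
  ]
}}

```text
clock: 5.65
tool_pos: [0.5918, -0.0401, 0.0981]
orientation: [179.9, -0.1, -98.1]
force: [-3.9, 0.0, 5.5]
opening: 0.0005
gripper_force: 2.4
```

>>> {"method": "carry_out", "body": {
  "deltas": [
    [[0, 0, 0.015, 0, -1], [0, 0, 0.03, 0, -1], [0, 0, 0.045, 0, -1], [0, 0, 0.055, 0, -1], [0, 0, 0.055, 0, -1]]
  ]
}}

```text
clock: 6.15
tool_pos: [0.5927, -0.0402, 0.0891]
orientation: [-179.9, 0.0, -98.1]
force: [-7.1, 2.8, 14.8]
opening: 0.0002
gripper_force: 7.0
```

>>> {"method": "carry_out", "body": {
  "deltas": [
    [[0, 0, 0.01, 0, -1], [0, 0, 0.01, 0, -1]]
  ]
}}

```text
clock: 6.35
tool_pos: [0.5928, -0.0402, 0.0889]
orientation: [-179.9, 0.0, -98.0]
force: [-13.2, 4.3, 27.7]
opening: 0.0001
gripper_force: 14.0
```

>>> {"method": "carry_out", "body": {
  "deltas": [
    [[0, 0, -0.2, 0, -1], [-0.05, 0.2, -0.33, 0, 0.6], [-0.05, 0.45, -0.33, 0, 0.6], [-0.05, 0.583, -0.33, 0, 0.6], [-0.05, 0.583, -0.33, 0, 0.6]]
  ]
}}

```text
clock: 6.85
tool_pos: [0.4759, -0.0139, 0.1523]
orientation: [-179.9, 0.1, -98.1]
force: [0.7, -0.1, 0.5]
opening: 0.0266
gripper_force: 0.0
```

```bash
python3 - <<'E'
from h import *
np.set_printoptions(precision=4,suppress=True)
s=snap("wrist");save(s,"w3.png")
for n,z in("slider_top",.125),("tab_face",.105),("button_top",.089):
    for r in ctrl.spot_point(s,n)[:1]: print(n,r["p"],r["centre"],atz(s,r["centre"],z))
o=ctrl.get_obs();print(o["clock"],o["tool_pos"],o["orientation"],o["force"])
E
```

```text
slider_top 0.83 [304.1, 278.9] [ 0.4883 -0.0154  0.125 ]
tab_face 0.86 [351.1, 265.5] [ 0.4618 -0.0114  0.105 ]
button_top 0.76 [157.0, 238.0] [ 0.5886 -0.0414  0.089 ]
7.05 [ 0.4796 -0.014   0.1518] [-179.9197    0.0261  -98.0881] [-0.7257  0.2561 -0.4159]
```

View pics/w3.png

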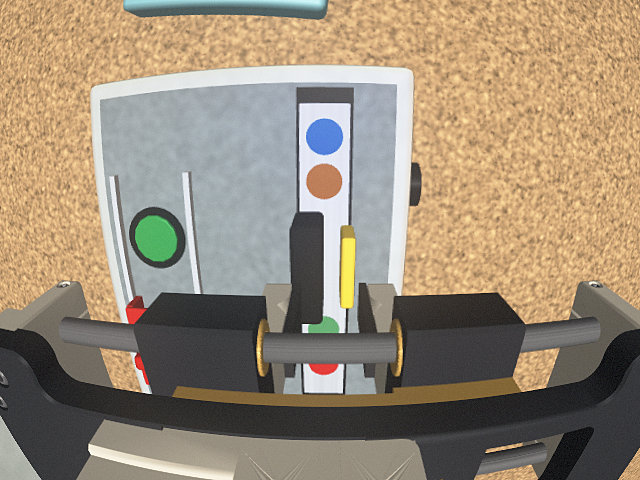

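Tab and block straddled between the fingers: block centre about (308,268), tab about (348,266). I go down and squeeze.

>>> {"method": "carry_out", "body": {
  "deltas": [
    [[0, 0, 0, 0, 0.6], [0, 0, 0, 0, 0.6], [0, 0, 0.14, 0, 0.6], [0, 0, 0.28, 0, 0.6], [0, 0, 0.28, 0, 0.6]]
  ]
}}

```text
clock: 7.55
tool_pos: [0.4761, -0.0151, 0.0924]
orientation: [179.7, -0.2, -98.2]
force: [0.7, 0.6, -0.1]
opening: 0.0697
gripper_force: 0.0
```

>>> {"method": "carry_out", "body": {
  "deltas": [
    [[0, 0, 0, 0, -1], [0, 0, 0, 0, -1], [0, 0, 0, 0, -1], [0, 0, 0, 0, -1], [0, 0, 0, 0, -1]]
  ]
}}

```text
clock: 8.05
tool_pos: [0.4798, -0.0139, 0.0965]
orientation: [-179.8, 0.1, -98.1]
force: [14.2, -4.7, -13.5]
opening: 0.0357
gripper_force: 11.0
```

>>> {"method": "carry_out", "body": {
  "deltas": [
    [[0, 0, 0, 0, -1], [0, 0, 0, 0, -1], [0, 0, 0, 0, -1]]
  ]
}}

```text
clock: 8.35
tool_pos: [0.4838, -0.0131, 0.0966]
orientation: [-179.5, 0.2, -98.0]
force: [20.6, -2.8, -16.8]
opening: 0.028
gripper_force: 30.0
```

>>> {"method": "carry_out", "body": {
  "deltas": [
    [[0, -0.02, 0, 0, -1], [0, -0.02, 0, 0, -1], [-0.02, -0.02, 0, 0, -1], [-0.04, -0.02, 0, 0, -1], [-0.06, -0.02, 0, 0, -1]]
  ]
}}

```text
clock: 8.85
tool_pos: [0.4856, -0.0028, 0.0964]
orientation: [-179.8, 0.0, -98.1]
force: [6.4, -2.9, -0.1]
opening: 0.0274
gripper_force: 30.0
```

>>> {"method": "carry_out", "body": {
  "deltas": [
    [[0, 0, 0, 0, -1], [0, 0, 0, 0, -1]]
  ]
}}

```text
clock: 9.05
tool_pos: [0.4857, -0.0023, 0.0965]
orientation: [-179.8, 0.1, -98.1]
force: [4.9, 0.1, 0.0]
opening: 0.0272
gripper_force: 30.0
```

>>> {"method": "carry_out", "body": {
  "deltas": [
    [[0, 0, 0, 0, 0.6], [0, 0, 0, 0, 0.6], [0, 0, -0.12, 0, 0.6], [0, 0, -0.25, 0, 0.6], [0, 0, -0.25, 0, 0.6]]
  ]
}}

```text
clock: 9.55
tool_pos: [0.4854, -0.0026, 0.1485]
orientation: [-179.8, 0.1, -98.1]
force: [0.2, 0.3, -0.4]
opening: 0.062
gripper_force: 0.0
```

>>> {"method": "carry_out", "body": {
  "deltas": [
    [[0.13, -0.04, 0, 0, -1], [0.26, -0.04, 0, 0, -1], [0.26, -0.04, 0, 0, -1], [0.26, -0.04, 0, 0, -1], [0.26, -0.04, 0, 0, -1]]
  ]
}}

```text
clock: 10.05
tool_pos: [0.4843, -0.0554, 0.1452]
orientation: [180.0, -0.0, -98.1]
force: [-0.8, 0.2, 0.2]
opening: 0.033
gripper_force: 0.0
```

```bash
python3 - <<'E'
from h import *
np.set_printoptions(precision=4,suppress=True)
s=snap("wrist")
d=snap("side");c=snap("scene");v=np.vstack([d["color"][150:330,220:460],c["color"][180:300,200:440]])
cv2.imwrite("pics/m4.png",np.hstack([cv2.resize(s["color"],(500,375)),cv2.resize(v,(300,375))])[:,:,::-1])
for n,z in("slider_top",.125),("tab_face",.105):
    for r in ctrl.spot_point(s,n)[:1]: print(n,r["p"],r["centre"],atz(s,r["centre"],z))
    for r in ctrl.spot_point(d,n)[:1]: print(n,r["p"],r["centre"],atz(d,r["centre"],z))
o=ctrl.get_obs();print(o["clock"],o["tool_pos"],o["opening"],o["force"])
E
```

```text
slider_top 0.88 [331.2, 362.0] [ 0.4891 -0.0039  0.125 ]
slider_top 0.85 [357.0, 233.6] [ 0.4834 -0.0007  0.125 ]
tab_face 0.71 [365.7, 344.2] [0.4672 0.0002 0.105 ]
10.4 [ 0.4846 -0.0552  0.1456] 0.004754187693074289 [ 0.8139 -0.4078  0.4084]
```

View pics/m4.png

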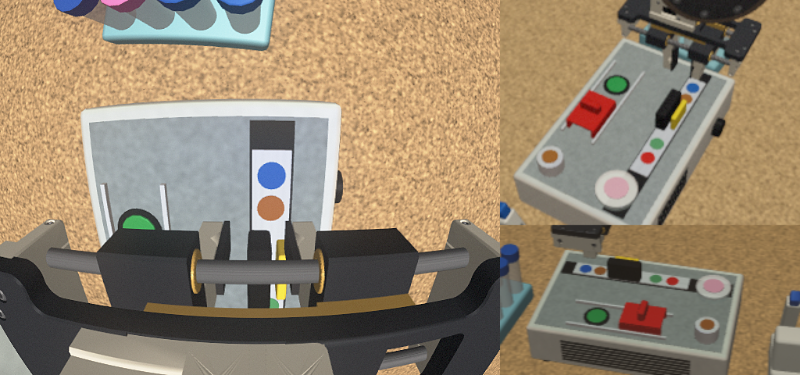

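Grip has moved about 11.5 mm, and the tab is riding on the rail. I put the shut fingers behind the block and push.

>>> {"method": "carry_out", "body": {
  "deltas": [
    [[0, -0.01, 0.1, 0, -1], [0, -0.01, 0.22, 0, -1], [0, -0.01, 0.22, 0, -1], [-0.02, -0.01, 0.22, 0, -1], [-0.04, -0.01, 0.22, 0, -1]]
  ]
}}

```text
clock: 10.9
tool_pos: [0.4885, -0.0475, 0.1027]
orientation: [-179.9, 0.0, -98.1]
force: [0.1, -0.2, 0.4]
opening: 0.0005
gripper_force: 0.0
```

>>> {"method": "carry_out", "body": {
  "deltas": [
    [[-0.01, 0, 0, 0, -1], [-0.02, 0, 0, 0, -1], [-0.03, 0, 0, 0, -1], [-0.04, 0, 0, 0, -1]]
  ]
}}

```text
clock: 11.3
tool_pos: [0.4891, -0.0402, 0.1022]
orientation: [-179.9, -0.0, -98.1]
force: [0.1, -4.6, 3.0]
opening: 0.0003
gripper_force: 2.2
```

>>> {"method": "carry_out", "body": {
  "deltas": [
    [[-0.006, 0, 0, 0, -1], [-0.012, 0, 0, 0, -1], [-0.018, 0, 0, 0, -1], [-0.024, 0, 0, 0, -1], [-0.03, 0, 0, 0, -1]]
  ]
}}

```text
clock: 11.8
tool_pos: [0.4898, -0.0342, 0.1017]
orientation: [-180.0, -0.0, -98.1]
force: [1.1, -5.0, 4.1]
opening: 0.0002
gripper_force: 2.4
```

>>> {"method": "carry_out", "body": {
  "deltas": [
    [[-0.006, 0, 0, 0, -1], [-0.012, 0, 0, 0, -1], [-0.018, 0, 0, 0, -1], [-0.024, 0, 0, 0, -1]]
  ]
}}

```text
clock: 12.2
tool_pos: [0.4905, -0.0292, 0.1016]
orientation: [-180.0, 0.0, -98.1]
force: [0.9, -4.6, 2.2]
opening: 0.0007
gripper_force: 2.2
```

>>> {"method": "carry_out", "body": {
  "deltas": [
    [[-0.004, 0, 0, 0, -1], [-0.008, 0, 0, 0, -1], [-0.012, 0, 0, 0, -1], [-0.016, 0, 0, 0, -1]]
  ]
}}

```text
clock: 12.6
tool_pos: [0.4909, -0.026, 0.1016]
orientation: [-180.0, 0.0, -98.1]
force: [1.6, -4.5, 2.5]
opening: 0.0004
gripper_force: 2.2
```

>>> {"method": "carry_out", "body": {
  "deltas": [
    [[-0.004, 0, 0, 0, -1], [-0.008, 0, 0, 0, -1], [-0.012, 0, 0, 0, -1], [-0.016, 0, 0, 0, -1]]
  ]
}}

```text
clock: 13.0
tool_pos: [0.4913, -0.0229, 0.1016]
orientation: [-180.0, 0.0, -98.1]
force: [2.3, -5.0, 2.3]
opening: 0.0008
gripper_force: 2.2
```

>>> {"method": "carry_out", "body": {
  "deltas": [
    [[-0.004, 0, 0, 0, -1], [-0.008, 0, 0, 0, -1], [-0.012, 0, 0, 0, -1], [-0.016, 0, 0, 0, -1]]
  ]
}}

```text
clock: 13.4
tool_pos: [0.4918, -0.0197, 0.1016]
orientation: [-180.0, 0.0, -98.1]
force: [1.7, -4.9, 2.5]
opening: 0.0003
gripper_force: 2.3
```

>>> {"method": "carry_out", "body": {
  "deltas": [
    [[-0.004, 0, 0, 0, -1], [-0.008, 0, 0, 0, -1], [-0.012, 0, 0, 0, -1], [-0.016, 0, 0, 0, -1]]
  ]
}}

```text
clock: 13.8
tool_pos: [0.4918, -0.0163, 0.1013]
orientation: [180.0, 0.0, -98.1]
force: [1.0, -1.7, 1.3]
opening: 0.0003
gripper_force: 1.0
```

>>> {"method": "carry_out", "body": {
  "deltas": [
    [[-0.004, 0, 0, 0, -1], [-0.008, 0, 0, 0, -1], [-0.012, 0, 0, 0, -1]]
  ]
}}

```text
clock: 14.1
tool_pos: [0.4922, -0.0141, 0.1013]
orientation: [180.0, -0.0, -98.1]
force: [0.7, -4.0, 0.6]
opening: 0.0003
gripper_force: 1.7
```

>>> {"method": "carry_out", "body": {
  "deltas": [
    [[-0.004, 0, 0, 0, -1], [-0.008, 0, 0, 0, -1], [-0.012, 0, 0, 0, -1]]
  ]
}}

```text
clock: 14.4
tool_pos: [0.4923, -0.0134, 0.1015]
orientation: [179.9, -0.2, -98.1]
force: [2.9, -13.0, -0.2]
opening: -0.0003
gripper_force: 7.0
```

>>> {"method": "carry_out", "body": {
  "deltas": [
    [[0.03, 0, 0, 0, -1], [0.08, 0, 0, 0, -1], [0.1, 0, -0.15, 0, -1], [0.2, 0, -0.4, 0, -1], [0.2, 0, -0.5, 0, -1]]
  ]
}}

```text
clock: 14.9
tool_pos: [0.4878, -0.0526, 0.2048]
orientation: [-179.8, 0.1, -98.1]
force: [0.2, 0.3, -0.4]
opening: 0.0008
gripper_force: 0.0
```

```bash
python3 - <<'E'
from h import *
np.set_printoptions(precision=4,suppress=True)
s=snap("wrist")
d=snap("side");c=snap("scene");v=np.vstack([d["color"][150:330,220:460],c["color"][180:300,200:440]])
cv2.imwrite("pics/m5.png",np.hstack([cv2.resize(s["color"],(500,375)),cv2.resize(v,(300,375))])[:,:,::-1])
for n,z in("slider_top",.125),("tab_face",.105),("catch_ridge",.125),("button_top",.089):
  for k in(s,d):
    for r in ctrl.spot_point(k,n)[:1]: print(n,r["p"],r["centre"],atz(k,r["centre"],z))
o=ctrl.get_obs();print(o["clock"],o["tool_pos"],o["opening"],o["force"])
E
```

```text
slider_top 0.62 [207.1, 263.0] [ 0.5754 -0.0521  0.125 ]
slider_top 0.85 [348.3, 242.7] [0.4921 0.0263 0.125 ]
tab_face 0.74 [358.2, 254.3] [0.4698 0.0313 0.105 ]
catch_ridge 0.83 [292.1, 230.3] [0.6039 0.0341 0.125 ]
button_top 0.56 [206.9, 263.3] [ 0.5909 -0.0392  0.089 ]
15.45 [ 0.4869 -0.0514  0.2008] 0.0004042742637013692 [-0.1216  0.7489 -0.1393]
```

View pics/m5.png

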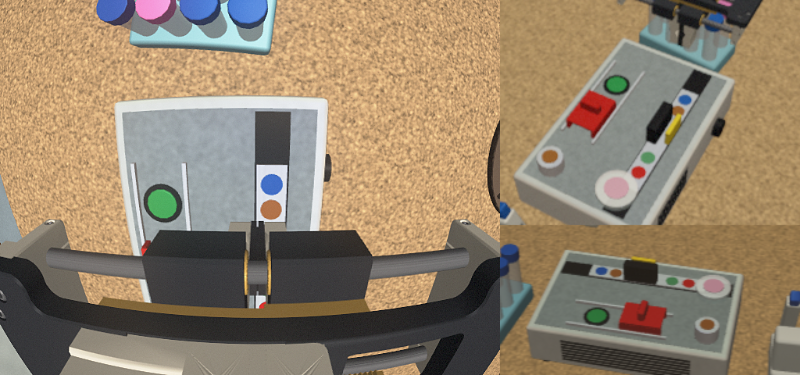

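The side view shows the tab sprung out, with the grip at about 39 mm. It is blocked there, the button is home, the catch is aside and the arm is clear.

```bash
python3 -c "
from plant import ctrl
print(ctrl.close_job())"
```

```text
the job is handed in; nothing more can be done
None
```

The job is handed in, with no verdict shown: the catch is at its end stop, the button is fully home, and the slider is latched at about 39 mm (it held against a 13 N push, with the tab sprung out in the side view). The arm is clear and did not touch the glassware or pipettes; the robot's clock read about 15.5 s.

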